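# Seat a furnace end flange in its jig and snap the toggle clamp shut

### The arm

A 6-joint arm with a two-finger parallel gripper is mounted at the origin on the work surface. World frame = base frame: x ahead of the robot, y to its left, z up, the work surface at z = 0. Lengths are in m, angles in rad, forces in N, time in s.
With the tool pointing down it reaches from about 0.35 to 0.85 m from the base axis. Payload 8.1 kg.
Tool frame: the origin (TCP) lies midway between the tips of the shut fingers; the grasp point (between the pads) lies 19 mm behind it; x points along the fingers, z is the direction in which the jaws open and shut, and the axes are right-handed (so a half turn about x gives the same grasp; the last joint's range is limited). The gripper opens to 93 mm and grips with 3 to 60 N. Pads are 15 mm wide; open, the fingers measure 128 mm over their backs; the gripper's body (75 mm by 188 mm) begins 65 mm behind the grasp point.
Start: joints at [1.107, 0.13, 1.488, -0, 1.523, -0.085], TCP at [0.222, 0.557, 0.219] pointing down, gripper open.
Joint ranges: [-2.96, 2.96], [-0.89, 2.26], [0.02, 2.5], [-1.34, 4.48], [0, 2.73], [-2.66, 2.66]. Speed limits (rad/s): [2.39, 2.39, 2.79, 3.14, 3.14, 3.14].

### API

Orientations are given as a 3x3 rotation matrix whose columns are the frame's x, y, z axes.
In Python, from plant import env gives the robot as it stands.
- The arm moves only by the tool step_arm, never from a script. Its argument "moves" is one flat list of numbers, 7 for each row, row after row: the shift along the tool's x, y, z as a fraction of full scale, then the turn, a rotation vector about the tool's x, y, z as a fraction of full scale, then the opening, from 0 (shut) to 1 (fully open). A call has 1 to 20 rows; each row is the pose to reach, as a shift and turn from the pose measured when the call began, along the tool's axes at that moment; what a row does not reach only later rows make up. Full scale, the value 1, is 0.25 m for a shift and 90 degrees for a turn. A row lasts 1/10 s, in which the tool goes at most 50 mm and 8.59 degrees, less where a joint would pass 70% of its speed; a pose out of reach is approached as far as the arm can. A call with a number of a shift or a turn outside -1 to 1 is refused whole. A call with a gripper value outside its range is refused whole. The fingers move at their own pace and stop on an object; the grip force is fixed at half the most. Time passes only in rows, so rows that repeat a pose let the fingers close. It gives the time, the measured TCP pose, the force and the opening at its end, in the units of the state.
- env.get_state(): the state, without advancing time (a new reading comes with each control period).
- env.get_image(name): name is "scene" or "top" or "wrist"; returns a dict with "image" (400x640x3 uint8, red, green, blue), "depth" (400x640 float32, m along the optical axis (not along the pixel's ray), 0 where there is no reading), "camera_matrix" (3x3 intrinsics, pixels), "world_to_cam" (4x4, takes a point from world to camera coordinates); the wrist camera has in their place "mount" (4x4, takes a point from camera to tool coordinates, whose origin is the TCP and whose axes are the tool frame's). Camera axes: x right, y up, looking along -z (the intrinsics and any distortion apply to the point x, -y, -z); pixel columns grow to the right and rows downward; lengths in m; the calibration is good to about 2 mm. A picture is of the moment at which its call begins: read the wrist's pose just before it.
- env.job_done(): hands the job in, once; it reports no verdict.
Trained networks look in the newest picture that a camera, given by its name, has taken for a name from the list of things; names that differ only in an ending like _2 or _b are one class to them, and where a whole thing is asked for, a point or a joint stands for the part that bears it (a point fixed in the world has none). Each returns a list of dicts, best first, with "confidence" (0 to 1); they miss things now and then, are a little off and sometimes report something else, mostly with a low value. They report only what shows in the picture. A call takes as long as a camera call. They do not tell look-alikes from the thing itself.
- env.trace(camera, query): "region" (400x640 bool, what is visible of it) and "xy" ([column, row] in pixels, amid what is visible of it).
The state is a dict: "t": time; "joints": joint angles; "qd": joint speeds; "joint_torque": joint torques, N m; "position": TCP position; "eef_rot": TCP orientation; "force": force on the tool from outside, world axes, zero at the start; "torque": the same for the moment, N m; "finger_gap": finger opening in m.
Only numpy, scipy, OpenCV 4.12 (cv2) and the standard library are available. Lean on these libraries where they do the work, as an engineer would, in place of code of your own. Each camera call takes 0.05 s, during which the arm holds its last target.

### The job

Push the square end flange with the fingertips along the jig until its far edge sits square and fully home against the stop bar, then flip the clamp's lever over past centre so that it snaps shut and its rubber foot holds the flange down. Push only: do not pick the flange up or tip it, and leave the things lying around undisturbed.

Things in the scene. Friction and masses are not known exactly. Their poses are not given: they have to be found in the camera images.
- jig: clamping jig fixed to the bench: grey slab 270 x 180 mm, 20 mm thick. Origin on its underside; +x runs along the slab towards the stop bar and clamp (the way the flange is pushed), z up. Slab spans x -155..115, y -90..90 mm, top at z = 20. Behind the stop bar the clamp's bracket spans x 55..95, y -20..20, up to z 75 mm.
- flange: loose aluminium furnace end flange, 0.3 to 0.55 kg: square plate 90 x 90 x 16 mm flat on the slab, round collar (diameter 44, 20 mm high) on its middle. Origin at the centre of the underside, z up, x about along the jig's x. Starts 30 to 55 mm short of the stop, up to 8 mm off the jig's centre line, up to 0.12 rad askew. Fully home: origin at x = -15 mm in the jig's frame.
- stop (a point): middle of the lower edge of the stop bar's face that the flange meets, on the slab, at jig x 30, y 0, z 20 mm. The steel bar is 110 mm wide (jig y), 20 mm thick (x), 16 mm high.
- clamp (a joint): toggle clamp, rad. 0 = open, handle leaning to jig +x, foot raised; 0.425 = centre, handle upright; about 0.85 = shut on a seated flange, handle leaning to jig -x; 0.94 = end stop, nothing under the foot. A spring drives it away from centre either way: push the handle towards jig -x (about 5 N near its end) just past upright and it snaps over by itself.
- handle_tip (a point): end of the clamp's handle, a round bar with a white plastic grip (diameter 18 mm, the last 70 mm of the handle); 110 mm from the hinge axis, in the jig's plane y = 0. Height above the bench: 165 mm open, 175 mm upright. The axes mean nothing.
- foot: round black rubber foot (diameter 16 mm) under the clamp's arm. Origin on the clamp's hinge axis (parallel to jig y, at jig x 70, z 65 mm). Shut, the foot's centre is 52 mm from the hinge towards jig -x and 21 mm below it, pressing the flange's rim 12 mm from its far edge with about 8 N.
- bolt_a: loose bolt standing on its head on the jig's slab, head diameter 16 mm, 31 mm tall; origin under it. Leave alone.
- bolt_b: another such bolt on the slab, on the other side of the flange. Leave alone.
- wash_bottle: glass bottle, diameter 64 mm, 150 mm tall, beside the jig; origin under it. Leave alone.
- crucible: white ceramic cup, diameter 48 mm, 35 mm tall, beside the jig; origin under it. Leave alone.
- wrench: steel wrench 150 mm long, lying beside the jig; origin under its middle. Leave alone.
- seal_ring: orange-brown rubber ring, outer diameter 56 mm, 6 mm thick, lying on the bench; origin under its centre. Leave alone.
- jar: pale plastic jar, diameter 56 mm, 70 mm tall, on the bench; origin under it. Leave alone.
Mind the look-alikes: they are no part of the job. Several things have the shape of the flange; the one meant has the colours described above.

How it is judged:
By the outcome, as a careful person would: the job done as asked, in the order asked, and still so for the second after the job is handed in, with the robot touching nothing.
It also fails if it takes over 42 s, if anything falls off the work surface, if the arm or the gripper's body presses on something with over 40 N, if the wrist force passes 120 N, or if a joint passes its speed limit or range.

## Working session

There is one attempt and no reset: what is moved stays moved. The work goes in short steps, Python scripts to look and compute and a tool call to move; the robot and the scene stay as the last step left them, time stands still between calls to the robot, and variables do not carry over. Pictures are saved under pics/ and viewed, and the job is handed in when it is done.

Besides the shell and the picture viewer there is one more tool, called after ">>>" by a JSON object that holds its "name" and its "arguments", one argument or row to a line. step_arm: Moves the arm, as the interface text tells. Its arguments: {"type":"object","properties":{"moves":{"type":"array"}},"required":["moves"]}

```bash
mkdir -p pics; ls; cat > h.py <<'E'
import numpy as np, cv2
from plant import env
def save(n,im): cv2.imwrite('pics/'+n,cv2.cvtColor(im,cv2.COLOR_RGB2BGR))
def cloud(d):
    K=d['camera_matrix'];D=d['depth'];v,u=np.mgrid[0:D.shape[0],0:D.shape[1]]
    p=np.stack([(u-K[0,2])/K[0,0]*D,-(v-K[1,2])/K[1,1]*D,-D,np.ones_like(D)],-1)
    return (p@np.linalg.inv(d['world_to_cam']).T)[...,:3]
E
python3 - <<'E'
from h import *
s=env.get_state();print({k:np.round(v,3).tolist() for k,v in s.items()})
for n in ['top','scene']:
    d=env.get_image(n);save(n+'0.png',d['image']);np.savez(n+'0.npz',**{k:v for k,v in d.items()})
    print(n,[k for k in d],d['camera_matrix'],(d['depth']>0).mean())
    for q in ['jig','flange','handle_tip','bolt_a','foot','clamp']:
        for r in env.trace(n,q)[:4]: print(q,round(r['confidence'],2),r['xy'],r['region'].sum())
E
```

```text
pics
{'t': 0.0, 'joints': [1.107, 0.131, 1.489, -0.0, 1.523, -0.085], 'qd': [0.0, 0.0, 0.001, -0.001, -0.001, 0.001], 'joint_torque': [-0.002, -55.987, -49.175, 0.077, 0.036, -0.0], 'position': [0.222, 0.557, 0.218], 'eef_rot': [[-0.001, -0.929, 0.37], [-0.002, 0.37, 0.929], [-1.0, 0.0, -0.002]], 'force': [-0.027, 0.091, -0.788], 'torque': [0.0, -0.01, -0.065], 'finger_gap': 0.093}
top ['image', 'depth', 'camera_matrix', 'world_to_cam'] [[458.74557868   0.         318.03538199]
 [  0.         458.74557868 196.39935892]
 [  0.           0.           1.        ]] 0.99596875
jig 0.91 [279.9, 190.5] 7471
flange 0.95 [229.1, 320.2] 1705
flange 0.62 [295.0, 221.0] 1650
handle_tip 0.89 [267.6, 147.8] 460
bolt_a 0.58 [244.3, 168.2] 24
bolt_a 0.38 [316.8, 185.9] 31
clamp 0.88 [265.8, 144.5] 421
scene ['image', 'depth', 'camera_matrix', 'world_to_cam'] [[470.81912743   0.         324.1937892 ]
 [  0.         470.81912743 198.21771509]
 [  0.           0.           1.        ]] 0.995875
jig 0.73 [359.6, 218.6] 3768
flange 0.94 [273.8, 287.8] 1404
flange 0.78 [302.6, 162.8] 587
flange 0.77 [334.3, 207.2] 843
handle_tip 0.88 [390.3, 197.3] 377
handle_tip 0.54 [333.2, 207.2] 810
bolt_a 0.4 [344.4, 228.7] 34
clamp 0.58 [390.4, 196.1] 371
```

View pics/top0.png

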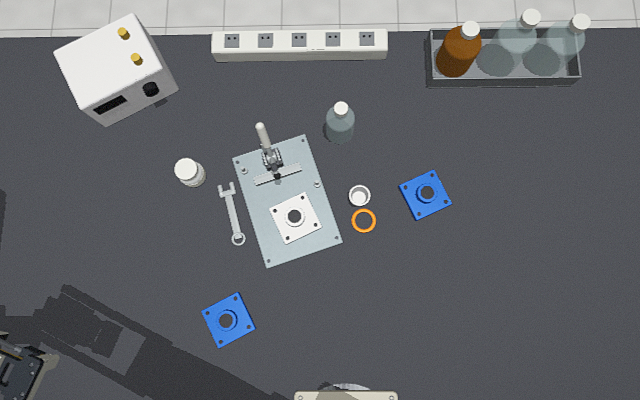

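View pics/scene0.png

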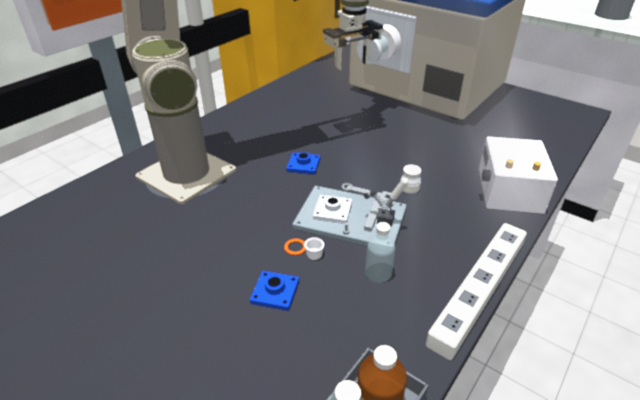

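```bash
python3 - <<'E'
from h import *
d=np.load('top0.npz');im=d['image'];c=im[90:290,190:390]
save('crop0.png',cv2.resize(c,(800,600),interpolation=cv2.INTER_CUBIC)[:, :] if 0 else cv2.resize(c,(600,600),interpolation=cv2.INTER_CUBIC))
P=cloud(d)
for u,v in [(295,221),(280,190),(267,148),(244,168),(317,186),(229,320),(330,250),(100,100)]: print(u,v,P[v,u].round(3),im[v,u])
E
```

```text
295 221 [0.467 0.107 0.054] [70 73 76]
280 190 [0.544 0.144 0.019] [182 195 197]
267 148 [0.618 0.164 0.103] [126 128 123]
244 168 [0.589 0.222 0.048] [114 116 116]
317 186 [0.55  0.059 0.028] [229 234 234]
229 320 [0.257 0.248 0.032] [72 75 81]
330 250 [ 0.408  0.031 -0.001] [81 81 91]
100 100 [0.727 0.529 0.114] [144 143 145]
```

View pics/crop0.png

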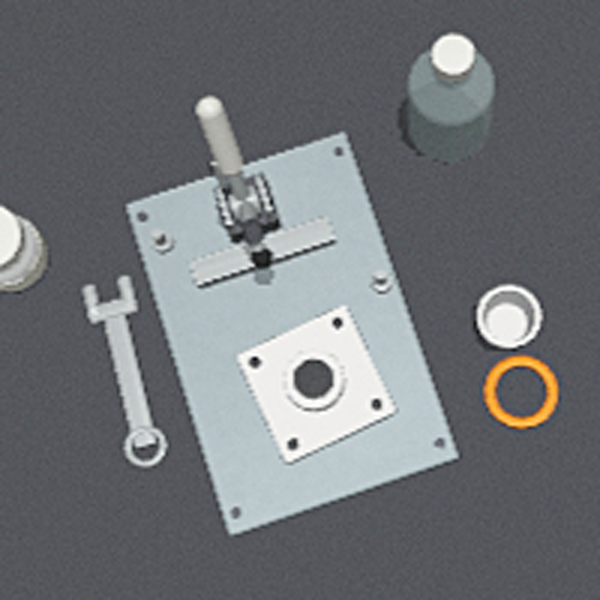

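The top view shows three flange-shaped things: a bright aluminium one on the jig at (295,221) and blue ones at (229,320) and (427,193). I choose the aluminium one at (295,221): the crop shows it on the slab, skewed, short of the stop. The clamp is open with its handle at (262,127), and the bolts are at about (244,170) and (317,184).

```bash
cat >> h.py <<'E'
def px2w(d,uv,z):
    K=d['camera_matrix'];T=np.linalg.inv(d['world_to_cam'])
    r=T[:3,:3]@np.array([(uv[0]-K[0,2])/K[0,0],-(uv[1]-K[1,2])/K[1,1],-1]);o=T[:3,3]
    return o+r*(z-o[2])/r[2]
def rect(d,reg,z):
    cs,_=cv2.findContours(reg.astype(np.uint8),cv2.RETR_EXTERNAL,cv2.CHAIN_APPROX_NONE)
    c=max(cs,key=cv2.contourArea);h=cv2.convexHull(c)[:,0]
    w=np.array([px2w(d,p,z)[:2] for p in h])
    r=cv2.minAreaRect((w*1000).astype(np.float32));return r,cv2.boxPoints(r)
E
python3 - <<'E'
from h import *
d=dict(np.load('top0.npz'));P=cloud(d);im=d['image'].astype(int)
print('cam',np.linalg.inv(d['world_to_cam']).round(3))
v,u=np.mgrid[0:400,0:640]
roi=(u>225)&(u<350)&(v>125)&(v<275)
Z=P[...,2]
print('slab z',np.median(Z[230:240,255:262]),'flange z',np.median(Z[215:225,277:281]))
slab=roi&(Z>0.012)
save('m.png',(np.dstack([slab*255]*3)).astype(np.uint8)[100:300,200:400])
# slab corners manual from crop
for nm,p in dict(tl=(127,205),tr=(345,133),br=(459,458),bl=(232,535)).items():
    print(nm,px2w(d,(190+p[0]/3-.33,90+p[1]/3-.33),.02).round(4))
for nm,p in dict(tl=(238,354),tr=(347,306),br=(398,411),bl=(289,463)).items():
    print('F',nm,px2w(d,(190+p[0]/3-.33,90+p[1]/3-.33),.036).round(4))
fl=roi&(im.min(-1)>215)&(Z>0.028)&(v>185)&(v<250)
print(fl.sum(),rect(d,fl,.036))
col=roi&(abs(im[...,0]-182)<40)&(im[...,2]-im[...,0]>6)&(im[...,0]>140)
print(col.sum(),rect(d,cv2.morphologyEx(col.astype(np.uint8),cv2.MORPH_OPEN,np.ones((3,3))),.02))
# handle tip
hp=P[(u>252)&(u<275)&(v>118)&(v<150)&(Z>.12)];print(hp[hp[:,2].argsort()[::-1]][:5].round(3),hp.mean(0))
for n,q in (('tip',(208,105)),): print(n,px2w(d,(190+q[0]/3,90+q[1]/3),.165))
E
```

```text
cam [[-0.004  0.981 -0.193  0.327]
 [-1.    -0.008 -0.023  0.033]
 [-0.024  0.193  0.981  1.042]
 [ 0.     0.     0.     1.   ]]
slab z 0.017523478641395585 flange z 0.033894133998957576
tl [0.6201 0.2563 0.02  ]
tr [0.6764 0.0877 0.02  ]
br [0.4231 0.0027 0.02  ]
bl [0.3675 0.1704 0.02  ]
F tl [0.4998 0.1661 0.036 ]
F tr [0.5356 0.0851 0.036 ]
F br [0.4564 0.0475 0.036 ]
F bl [0.4187 0.1274 0.036 ]
1293 (((477.9319152832031, 108.09540557861328), (88.0426025390625, 88.76589965820312), 25.257238388061523), array([[419.18155 , 129.45226 ],
       [457.05643 ,  49.17227 ],
       [536.68225 ,  86.738556],
       [498.8074  , 167.01854 ]], dtype=float32))
6612 (((522.4221801757812, 130.05511474609375), (267.5733337402344, 178.05287170410156), 18.520740509033203), array([[367.28543 , 171.97371 ],
       [423.84354 ,   3.142414],
       [677.55896 ,  88.13652 ],
       [621.00085 , 256.9678  ]], dtype=float32))
[[0.327 0.033 1.042]
 [0.649 0.17  0.166]
 [0.644 0.172 0.166]
 [0.647 0.174 0.165]
 [0.645 0.17  0.165]] [0.6357982  0.16721519 0.15160048]
tip [0.6468319  0.17148104 0.165     ]
```

```bash
cat >> h.py <<'E'
from scipy.spatial.transform import Rotation as Ro
JO=np.array([.541,.136]);JY=np.deg2rad(18.5)
def j2w(x,y):
    c,s=np.cos(JY),np.sin(JY);return JO+np.array([c*x-s*y,s*x+c*y])/1000
def w2j(p):
    c,s=np.cos(JY),np.sin(JY);q=(np.array(p)[:2]-JO)*1000;return np.array([c*q[0]+s*q[1],-s*q[0]+c*q[1]])
def plan(pos,yaw=None):
    st=env.get_state();R=st['eef_rot'];p=st['position']
    yaw=JY+np.pi/2 if yaw is None else yaw
    z=np.array([np.cos(yaw),np.sin(yaw),0]);x=np.array([0,0,-1.]);G=np.stack([x,np.cross(z,x),z],1)
    sh=R.T@(np.array(pos)-p)/.25;rv=Ro.from_matrix(R.T@G).as_rotvec()/(np.pi/2)
    print('t',round(st['t'],2),'pos',p.round(4),'jig',w2j(p).round(1),'F',st['force'].round(1),'shift',sh.round(3),'turn',rv.round(3),'mm',(np.linalg.norm(sh)*250).round(1))
E
python3 - <<'E'
from h import *
plan([*j2w(-145,-6),.218]); plan([.31,.32,.218])
E
```

```text
t 0.7 pos [0.2219 0.5575 0.2187] jig [-168.9  501. ] F [ 0.3  0.5 -0.8] shift [ 0.003 -1.382 -1.487] turn [-0.447  0.     0.   ] mm 507.5
t 0.7 pos [0.2219 0.5575 0.2187] jig [-168.9  501. ] F [ 0.3  0.5 -0.8] shift [ 0.003 -0.679 -0.752] turn [-0.447  0.     0.   ] mm 253.3
```

>>> {"name": "step_arm", "arguments": {
  "moves": [0, -0.68, -0.75, -0.447, 0, 0, 0.43, 0, -0.68, -0.75, -0.447, 0, 0, 0.43, 0, -0.68, -0.75, -0.447, 0, 0, 0.43, 0, -0.68, -0.75, -0.447, 0, 0, 0.43, 0, -0.68, -0.75, -0.447, 0, 0, 0.43, 0, -0.68, -0.75, -0.447, 0, 0, 0.43, 0, -0.68, -0.75, -0.447, 0, 0, 0.43]
}}

```text
t: 1.4
position: [0.3113, 0.3193, 0.219]
eef_rot: [[0.001, -0.95, -0.313], [0.001, -0.313, 0.95], [-1.0, -0.001, 0.0]]
force: [0.5, 0.0, 0.4]
finger_gap: 0.0425
```

```bash
python3 - <<'E'
from h import *
plan([*j2w(-145,-6),.218]);print(env.get_state()['finger_gap'])
E
```

```text
t 1.4 pos [0.3113 0.3193 0.219 ] jig [-159.7  246.7] F [0.5 0.  0.4] shift [ 0.004 -0.063 -1.011] turn [-0.003  0.     0.001] mm 253.2
0.042495882659914136
```

>>> {"name": "step_arm", "arguments": {
  "moves": [0, -0.06, -1, 0, 0, 0, 0.43, 0, -0.06, -1, 0, 0, 0, 0.43, 0, -0.06, -1, 0, 0, 0, 0.43, 0, -0.06, -1, 0, 0, 0, 0.43, 0, -0.06, -1, 0, 0, 0, 0.43, 0, -0.06, -1, 0, 0, 0, 0.43, 0, -0.06, -1, 0, 0, 0, 0.43]
}}

```text
t: 2.1
position: [0.4044, 0.0868, 0.219]
eef_rot: [[0.001, -0.951, -0.31], [0.002, -0.31, 0.951], [-1.0, -0.001, 0.001]]
force: [0.9, 0.7, 0.3]
finger_gap: 0.0401
```

```bash
python3 - <<'E'
from h import *
plan([*j2w(-145,-6),.027])
st=env.get_state();d=env.get_image('wrist');save('w1.png',d['image'])
T=np.eye(4);T[:3,:3]=st['eef_rot'];T[:3,3]=st['position'];d['world_to_cam']=np.linalg.inv(T@d['mount']);np.savez('w1.npz',**d)
print(d['mount'].round(3))
d2=env.get_image('top');save('top1.png',cv2.resize(d2['image'][90:290,190:390],(600,600)))
E
```

```text
t 2.1 pos [0.4044 0.0868 0.219 ] jig [-145.2   -3.3] F [0.9 0.7 0.3] shift [ 0.768 -0.    -0.012] turn [-0.005  0.001  0.001] mm 192.0
[[ 0.     0.255 -0.967 -0.166]
 [-0.001  0.967  0.255  0.069]
 [ 1.     0.001  0.    -0.001]
 [ 0.     0.     0.     1.   ]]
```

View pics/w1.png

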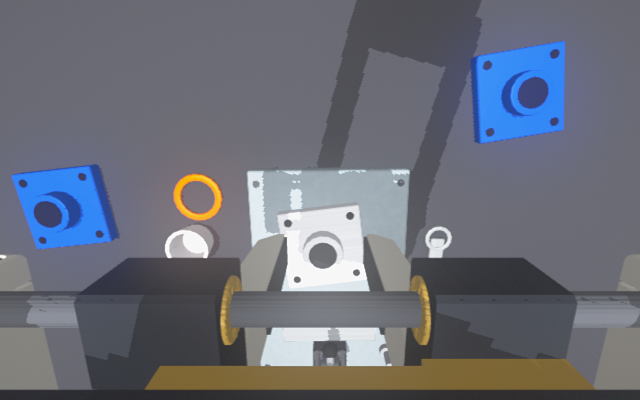

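View pics/top1.png

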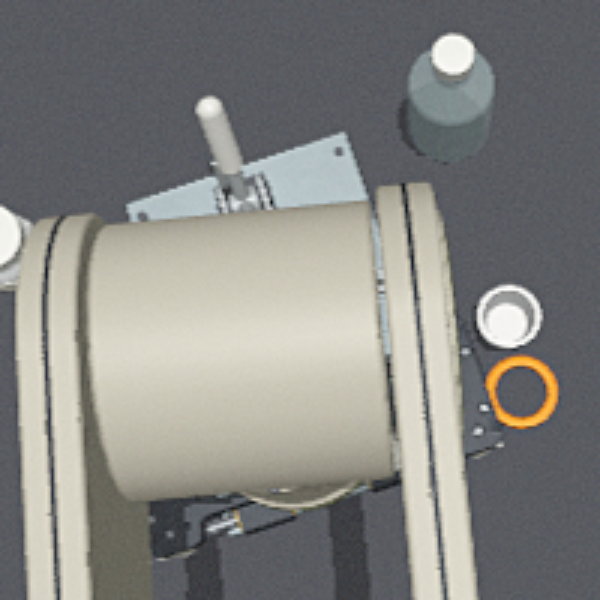

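The wrist picture shows the slab's rear corners at (248,171) and (410,170), and the flange's rear corners at (278,215) and (358,205). The flange front is hidden behind the gripper. I'll check these against the top-view fit.

```bash
python3 - <<'E'
from h import *
d=dict(np.load('w1.npz'))
for n,p,z in [('slabR',(248,171),.02),('slabL',(410,170),.02),('fR',(278,215),.036),('fL',(358,205),.036)]:
    w=px2w(d,p,z);print(n,w.round(4),w2j(w).round(1))
t=dict(np.load('top0.npz'))
for n,p,z in [('bolt_a',(244,169),.03),('bolt_b',(317,184),.03)]:
    w=px2w(t,p,z);print(n,w.round(4),w2j(w).round(1))
E
```

```text
slabR [0.4239 0.0039 0.02  ] [-153.   -88.1]
slabL [0.3681 0.1721 0.02  ] [-152.5   89.1]
fR [0.4568 0.0496 0.036 ] [-107.3  -55.2]
fL [0.4194 0.1283 0.036 ] [-117.7   31.3]
bolt_a [0.5909 0.2257 0.03  ] [75.8 69.2]
bolt_b [0.5543 0.0591 0.03  ] [-11.8 -77.2]
```

Wrist and top views agree within 2 mm. Descending behind the flange.

>>> {"name": "step_arm", "arguments": {
  "moves": [0.3, 0, -0.012, -0.005, 0, 0, 0.43, 0.5, 0, -0.012, -0.005, 0, 0, 0.43, 0.65, 0, -0.012, -0.005, 0, 0, 0.43, 0.72, 0, -0.012, -0.005, 0, 0, 0.43, 0.768, 0, -0.012, -0.005, 0, 0, 0.43, 0.768, 0, -0.012, -0.005, 0, 0, 0.43, 0.768, 0, -0.012, -0.005, 0, 0, 0.43]
}}

```text
t: 2.9
position: [0.4059, 0.0868, 0.0285]
eef_rot: [[0.002, -0.946, -0.323], [0.002, -0.323, 0.946], [-1.0, -0.003, 0.001]]
force: [0.6, 0.6, 0.4]
finger_gap: 0.0401
```

```bash
python3 - <<'E'
from h import *
plan([*j2w(-85,-6),.027])
d=env.get_image('scene');save('s2.png',cv2.resize(d['image'][130:280,230:450],(800,545)))
E
```

```text
t 2.9 pos [0.4059 0.0868 0.0285] jig [-143.7   -3.8] F [0.6 0.6 0.4] shift [ 0.007 -0.235 -0.01 ] turn [0.004 0.001 0.002] mm 58.8
```

View pics/s2.png

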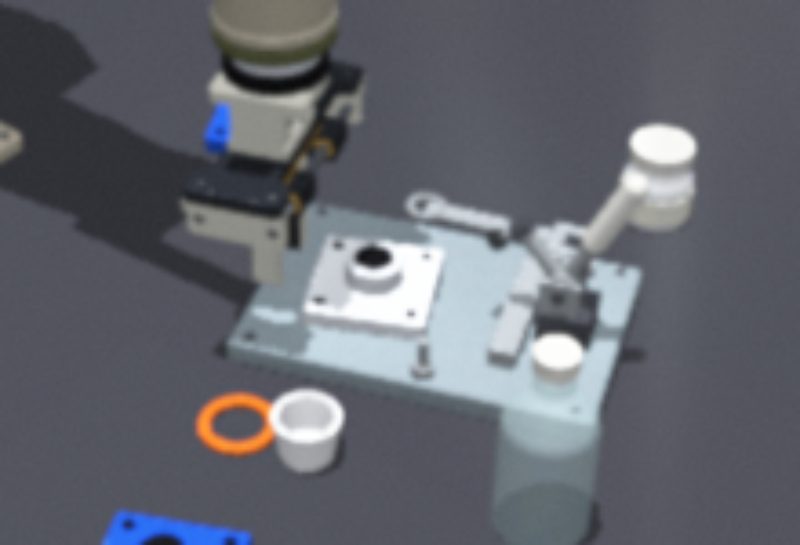

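The fingers are down behind the flange (crop (265,270)), clear of everything else. Next is a gentle push.

>>> {"name": "step_arm", "arguments": {
  "moves": [0.004, -0.02, -0.01, 0.004, 0, 0, 0.43, 0.004, -0.04, -0.01, 0.004, 0, 0, 0.43, 0.004, -0.06, -0.01, 0.004, 0, 0, 0.43, 0.004, -0.08, -0.01, 0.004, 0, 0, 0.43, 0.004, -0.1, -0.01, 0.004, 0, 0, 0.43, 0.004, -0.12, -0.01, 0.004, 0, 0, 0.43, 0.004, -0.14, -0.01, 0.004, 0, 0, 0.43, 0.004, -0.16, -0.01, 0.004, 0, 0, 0.43, 0.004, -0.18, -0.01, 0.004, 0, 0, 0.43, 0.004, -0.2, -0.01, 0.004, 0, 0, 0.43, 0.004, -0.22, -0.01, 0.004, 0, 0, 0.43, 0.004, -0.24, -0.01, 0.004, 0, 0, 0.43, 0.004, -0.24, -0.01, 0.004, 0, 0, 0.43]
}}

```text
t: 4.25
position: [0.4652, 0.1038, 0.0286]
eef_rot: [[0.005, -0.949, -0.317], [0.002, -0.317, 0.949], [-1.0, -0.005, 0.0]]
force: [0.6, 0.7, 0.4]
finger_gap: 0.04
```

```bash
python3 - <<'E'
from h import *
plan([*j2w(-67.5,-6),.027])
d=env.get_image('scene');save('s3.png',cv2.resize(d['image'][130:280,230:450],(800,545)))
E
```

```text
t 4.25 pos [0.4652 0.1038 0.0286] jig [-82.1  -6.5] F [0.6 0.7 0.4] shift [ 0.007 -0.059  0.002] turn [-0.     0.     0.003] mm 14.7
```

View pics/s3.png

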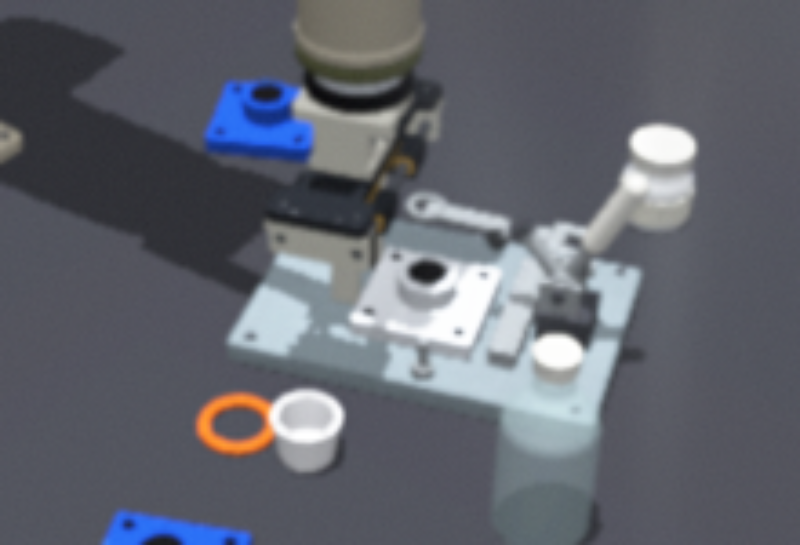

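The flange has moved and is close to square, about 15 mm short. I'll continue and feel for contact.

>>> {"name": "step_arm", "arguments": {
  "moves": [0.004, -0.012, 0, 0, 0, 0, 0.43, 0.004, -0.024, 0, 0, 0, 0, 0.43, 0.004, -0.036, 0, 0, 0, 0, 0.43, 0.004, -0.048, 0, 0, 0, 0, 0.43, 0.004, -0.052, 0, 0, 0, 0, 0.43, 0.004, -0.052, 0, 0, 0, 0, 0.43]
}}

```text
t: 4.9
position: [0.4772, 0.1078, 0.0276]
eef_rot: [[0.004, -0.948, -0.317], [0.002, -0.317, 0.949], [-1.0, -0.005, 0.0]]
force: [-4.6, -1.6, 3.6]
finger_gap: 0.0399
```

>>> {"name": "step_arm", "arguments": {
  "moves": [0, -0.005, 0, 0, 0, 0, 0.43, 0, -0.01, 0, 0, 0, 0, 0.43, 0, -0.01, 0, 0, 0, 0, 0.43]
}}

```text
t: 5.2
position: [0.4772, 0.1078, 0.0273]
eef_rot: [[-0.001, -0.948, -0.317], [0.0, -0.317, 0.948], [-1.0, 0.001, 0.001]]
force: [-14.8, -5.5, 15.1]
finger_gap: 0.04
```

>>> {"name": "step_arm", "arguments": {
  "moves": [0, -0.004, 0, 0, 0, 0, 0.43, 0, -0.008, 0, 0, 0, 0, 0.43, 0, -0.008, 0, 0, 0, 0, 0.43]
}}

```text
t: 5.5
position: [0.4772, 0.1078, 0.0271]
eef_rot: [[-0.006, -0.948, -0.317], [-0.001, -0.317, 0.948], [-1.0, 0.006, 0.001]]
force: [-13.2, -5.9, 13.7]
finger_gap: 0.04
```

```bash
python3 - <<'E'
from h import *
plan([*j2w(-67.5,-6),.027])
d=env.get_image('scene');np.savez('s4.npz',**d);save('s4.png',cv2.resize(d['image'][180:250,310:430],(800,467),interpolation=cv2.INTER_CUBIC))
E
```

```text
t 5.5 pos [0.4772 0.1078 0.0271] jig [-69.5  -6.5] F [-13.2  -5.9  13.7] shift [ 0.    -0.008  0.002] turn [-0.     0.    -0.004] mm 2.0
```

View pics/s4.png

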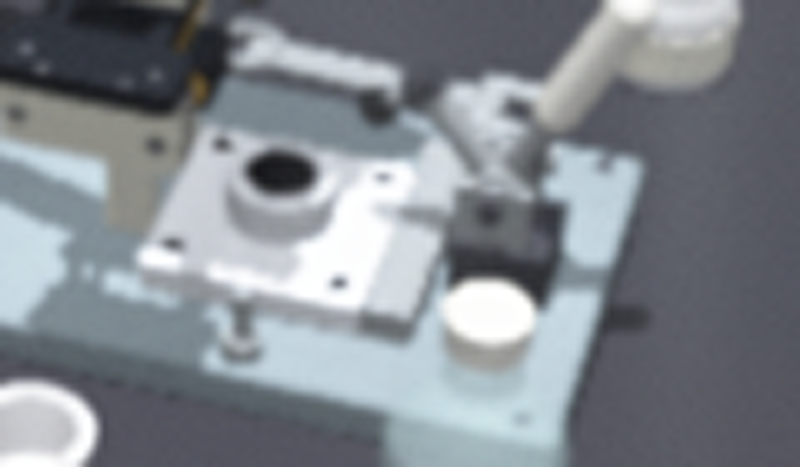

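It looks seated flush on the bar in the scene view (contact line around crop (400,250)). Backing off, then lifting.

>>> {"name": "step_arm", "arguments": {
  "moves": [0, 0.04, 0, 0, 0, 0, 0.43, 0, 0.12, 0, 0, 0, 0, 0.43, -0.1, 0.14, 0, 0, 0, 0, 0.3, -0.3, 0.14, 0, 0, 0, 0, 0, -0.5, 0.14, 0, 0, 0, 0, 0, -0.7, 0.14, 0, 0, 0, 0, 0, -0.88, 0.14, 0, 0, 0, 0, 0, -0.88, 0.14, 0, 0, 0, 0, 0]
}}

```text
t: 6.35
position: [0.4491, 0.0975, 0.2554]
eef_rot: [[0.008, -0.948, -0.317], [0.001, -0.317, 0.948], [-1.0, -0.008, -0.002]]
force: [0.3, -0.4, 0.9]
finger_gap: 0.0006
```

```bash
python3 - <<'E'
from h import *
plan([*j2w(-20,240),.25])
E
```

```text
t 6.35 pos [0.4491 0.0975 0.2554] jig [-99.3  -7.4] F [ 0.3 -0.4  0.9] shift [ 0.022 -0.317  0.99 ] turn [-0.    -0.001  0.005] mm 259.9
```

>>> {"name": "step_arm", "arguments": {
  "moves": [0, -0.31, 0.99, 0, 0, 0, 0, 0, -0.31, 0.99, 0, 0, 0, 0, 0, -0.31, 0.99, 0, 0, 0, 0, 0, -0.31, 0.99, 0, 0, 0, 0, 0, -0.31, 0.99, 0, 0, 0, 0, 0, -0.31, 0.99, 0, 0, 0, 0, 0, -0.31, 0.99, 0, 0, 0, 0]
}}

```text
t: 7.05
position: [0.4435, 0.3582, 0.2543]
eef_rot: [[0.007, -0.947, -0.32], [0.0, -0.32, 0.947], [-1.0, -0.007, -0.002]]
force: [0.2, -0.6, -0.2]
finger_gap: 0.0007
```

```bash
python3 - <<'E'
from h import *
plan([*j2w(150,100),.25])
d=env.get_image('top');np.savez('top5.npz',**d);save('top5.png',cv2.resize(d['image'][110:280,220:360],(660,800),interpolation=cv2.INTER_CUBIC)[:600])
E
```

```text
t 7.05 pos [0.4435 0.3582 0.2543] jig [-21.9 241.7] F [ 0.2 -0.6 -0.2] shift [ 0.023 -0.686 -0.569] turn [ 0.002 -0.001  0.004] mm 222.8
```

View pics/top5.png

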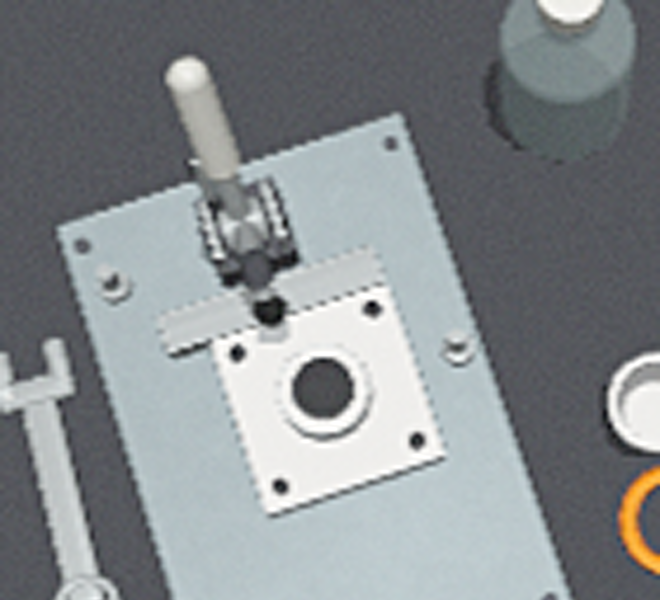

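The top view shows the flange edge flush with the bar, and the bolts and wrench still in place. I'll check that in numbers and plan the handle approach.

```bash
python3 - <<'E'
from h import *
d=dict(np.load('top5.npz'));P=cloud(d);im=d['image'].astype(int);Z=P[...,2]
k=4.7126
for n,p in dict(tl=(213,341),tr=(386,285),br=(445,458),bl=(270,515)).items():
    w=px2w(d,(220+p[0]/k-.4,110+p[1]/k*1.0015-.4),.036);print(n,w2j(w).round(1))
for n,p in dict(barL=(162,325),barR=(375,248)).items():
    w=px2w(d,(220+p[0]/k-.4,110+p[1]/k-.4),.036);print(n,w2j(w).round(1))
r=env.trace('top','flange')
for q in r[:3]:
    b=rect(d,q['region'],.036);print(q['xy'],round(q['confidence'],2),b[0],w2j(np.array(b[0][0])/1000).round(1))
u=(slice(110,160),slice(250,280));m=Z[u]>.14
print('tip',w2j(P[u][m].mean(0)),max(Z[u].ravel()), [w2j(x).round(1).tolist()+[x[2].round(3)] for x in P[u][m][:4]])
E
```

```text
tl [29.5 33. ]
tr [ 28.6 -54. ]
br [-60.5 -53.9]
bl [-59.6  32.7]
barL [45.2 53.7]
barR [ 48.  -54.9]
[423.1, 196.1] 0.95 ((526.73779296875, -180.87014770507812), (88.05186462402344, 91.08039855957031), 23.95024871826172) [-114.1 -296. ]
[294.3, 193.6] 0.9 ((529.1553955078125, 120.09290313720703), (92.88225555419922, 91.74676513671875), 18.449546813964844) [-16.3 -11.3]
[227.0, 316.5] 0.72 ((259.75, 248.6481170654297), (85.58948516845703, 89.78089141845703), 27.164152145385742) [-231.   196.1]
tip [86.55731052 -1.86819811] 1.041531040144422 [[-235.9, -29.4, np.float64(1.042)], [-235.9, -29.4, np.float64(1.042)], [-235.9, -29.4, np.float64(1.042)], [-235.9, -29.4, np.float64(1.042)]]
```

The flange is square within 0.1° and at x ≈ -15 to -16, so it is home. Moving behind the handle, on the jig +x side, at height.

>>> {"name": "step_arm", "arguments": {
  "moves": [0, -0.69, -0.5, 0, 0, 0, 0, 0, -0.69, -0.6, 0, 0, 0, 0, 0, -0.69, -0.968, 0, 0, 0, 0, 0, -0.69, -0.968, 0, 0, 0, 0, 0, -0.69, -0.968, 0, 0, 0, 0, 0, -0.69, -0.968, 0, 0, 0, 0, 0, -0.69, -0.968, 0, 0, 0, 0, 0, -0.69, -0.968, 0, 0, 0, 0]
}}

```text
t: 7.95
position: [0.6852, 0.1774, 0.2562]
eef_rot: [[0.007, -0.95, -0.313], [-0.001, -0.313, 0.95], [-1.0, -0.006, -0.003]]
force: [-0.1, 0.9, -0.8]
finger_gap: 0.0004
```

```bash
python3 - <<'E'
from h import *
plan([*j2w(151,-1),.140])
d=env.get_image('scene');save('s6.png',cv2.resize(d['image'][100:280,250:470],(733,600)))
E
```

```text
t 7.95 pos [0.6852 0.1774 0.2562] jig [149.9  -6.5] F [-0.1  0.9 -0.8] shift [ 0.465 -0.001  0.023] turn [-0.003 -0.002  0.004] mm 116.3
```

View pics/s6.png

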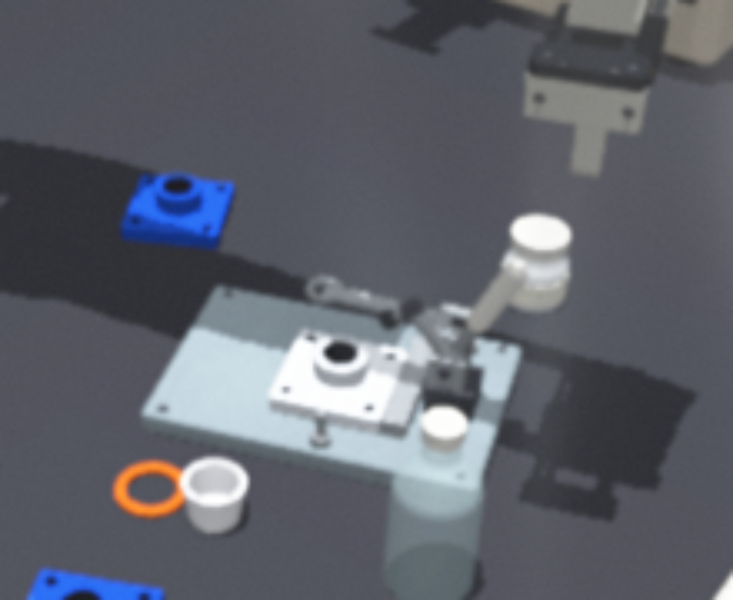

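The gripper is above and behind the handle, finger at crop (587,165) and handle at (505,280). Descending.

>>> {"name": "step_arm", "arguments": {
  "moves": [0.12, 0, 0.023, 0, 0, 0, 0, 0.24, 0, 0.023, 0, 0, 0, 0, 0.36, 0, 0.023, 0, 0, 0, 0, 0.46, 0, 0.023, 0, 0, 0, 0, 0.46, 0, 0.023, 0, 0, 0, 0]
}}

```text
t: 8.5
position: [0.6796, 0.185, 0.1371]
eef_rot: [[-0.0, -0.949, -0.316], [-0.001, -0.316, 0.949], [-1.0, 0.001, -0.001]]
force: [-0.3, 0.0, -0.5]
finger_gap: 0.0003
```

```bash
python3 - <<'E'
from h import *
plan([*j2w(80,-1),.140])
d=env.get_image('scene');save('s7.png',cv2.resize(d['image'][100:280,250:470],(733,600)))
E
```

```text
t 8.5 pos [0.6796 0.185  0.1371] jig [147.    2.5] F [-0.3  0.  -0.5] shift [-0.012  0.268 -0.014] turn [-0.001 -0.001 -0.   ] mm 67.2
```

View pics/s7.png

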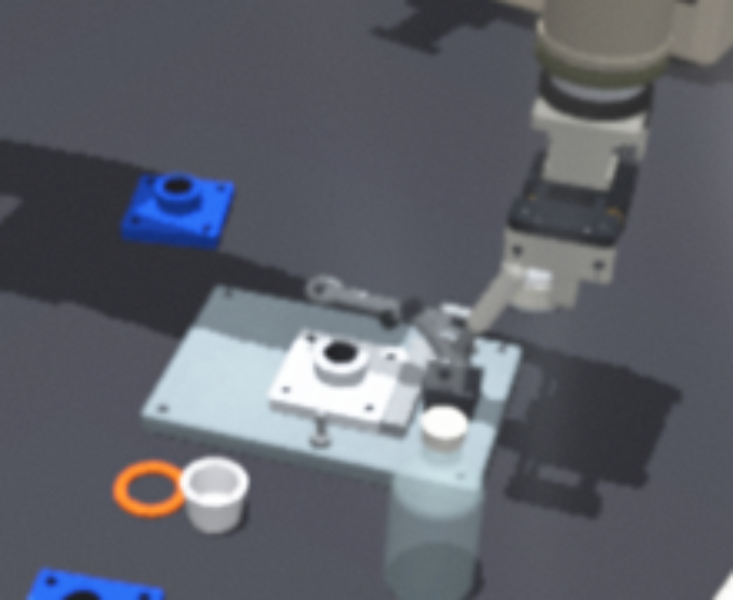

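Clear so far. I'll raise slightly so only the fingertips meet the grip, then push towards jig -x.

>>> {"name": "step_arm", "arguments": {
  "moves": [-0.044, 0, -0.01, 0, 0, 0, 0, -0.044, 0.02, -0.014, 0, 0, 0, 0, -0.044, 0.04, -0.014, 0, 0, 0, 0, -0.044, 0.06, -0.014, 0, 0, 0, 0, -0.044, 0.08, -0.014, 0, 0, 0, 0, -0.044, 0.1, -0.014, 0, 0, 0, 0, -0.044, 0.12, -0.014, 0, 0, 0, 0, -0.044, 0.14, -0.014, 0, 0, 0, 0, -0.044, 0.16, -0.014, 0, 0, 0, 0]
}}

```text
t: 9.45
position: [0.6452, 0.1695, 0.1525]
eef_rot: [[0.007, -0.949, -0.316], [0.0, -0.316, 0.949], [-1.0, -0.007, -0.002]]
force: [3.9, 0.7, 2.6]
finger_gap: 0.0003
```

```bash
python3 - <<'E'
from h import *
plan([*j2w(70,-1),.148])
d=env.get_image('scene');save('s8.png',cv2.resize(d['image'][130:280,300:450],(600,600)))
E
```

```text
t 9.45 pos [0.6452 0.1695 0.1525] jig [109.5  -1.3] F [3.9 0.7 2.6] shift [0.017 0.158 0.001] turn [-0.001 -0.001  0.004] mm 39.8
```

View pics/s8.png

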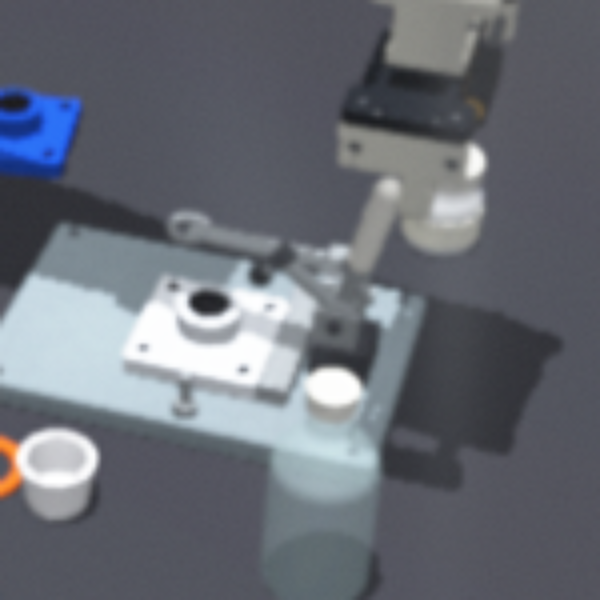

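The handle is turning with about 4 N of contact force. Pushing on past upright.

>>> {"name": "step_arm", "arguments": {
  "moves": [-0.004, 0.02, 0, 0, 0, 0, 0, -0.004, 0.04, 0, 0, 0, 0, 0, -0.004, 0.06, 0, 0, 0, 0, 0, -0.004, 0.08, 0, 0, 0, 0, 0, -0.004, 0.1, 0, 0, 0, 0, 0, -0.004, 0.12, 0, 0, 0, 0, 0, -0.004, 0.14, 0, 0, 0, 0, 0, -0.004, 0.16, 0, 0, 0, 0, 0, -0.004, 0.16, 0, 0, 0, 0, 0]
}}

```text
t: 10.4
position: [0.6057, 0.1564, 0.1528]
eef_rot: [[0.005, -0.949, -0.316], [-0.0, -0.316, 0.949], [-1.0, -0.005, -0.002]]
force: [-0.3, 0.1, 0.3]
finger_gap: 0.0006
```

```bash
python3 - <<'E'
from h import *
plan([*j2w(120,-1),.148])
d=env.get_image('scene');save('s9.png',cv2.resize(d['image'][130:280,300:450],(600,600)))
E
```

```text
t 10.4 pos [0.6057 0.1564 0.1528] jig [67.8 -1.2] F [-0.3  0.1  0.3] shift [ 0.02  -0.209  0.001] turn [-0.001 -0.001  0.003] mm 52.4
```

View pics/s9.png

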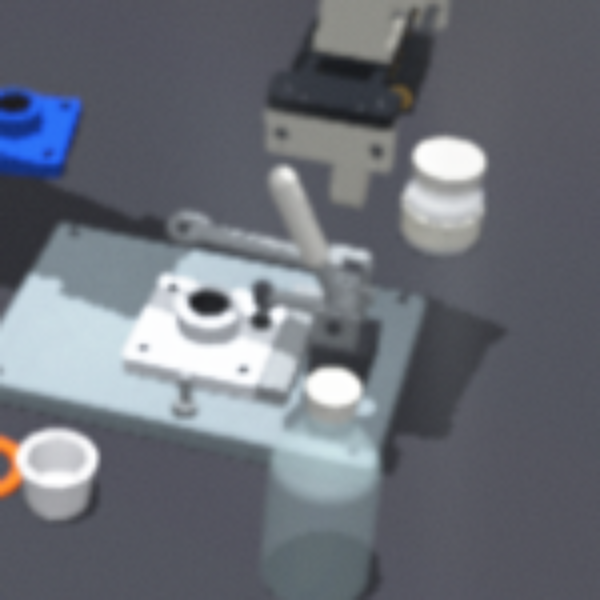

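The handle snapped over to jig -x and the contact force is zero. Retreating back, up and to the side for a final look.

>>> {"name": "step_arm", "arguments": {
  "moves": [0, -0.1, 0, 0, 0, 0, 0, -0.1, -0.16, 0, 0, 0, 0, 0, -0.3, -0.16, 0, 0, 0, 0, 0, -0.44, -0.16, 0, 0, 0, 0, 0, -0.44, -0.16, 0.2, 0, 0, 0, 0, -0.44, -0.1, 0.4, 0, 0, 0, 0, -0.44, 0, 0.6, 0, 0, 0, 0, -0.44, 0.1, 0.8, 0, 0, 0, 0, -0.44, 0.2, 1, 0, 0, 0, 0, -0.44, 0.2, 1, 0, 0, 0, 0, -0.44, 0.2, 1, 0, 0, 0, 0]
}}

```text
t: 11.55
position: [0.4769, 0.3805, 0.2624]
eef_rot: [[0.005, -0.947, -0.32], [0.001, -0.32, 0.947], [-1.0, -0.005, -0.001]]
force: [0.9, -0.4, -0.0]
finger_gap: 0.0003
```

```bash
python3 - <<'E'
from h import *
plan([*j2w(0,250),.25])
d=env.get_image('top');save('top10.png',cv2.resize(d['image'][110:250,210:370],(686,600),interpolation=cv2.INTER_CUBIC))
P=cloud(d)
for q in env.trace('top','flange')[:3]:
    b=rect(d,q['region'],.036);print(q['xy'],round(q['confidence'],2),b[0],w2j(np.array(b[0][0])/1000).round(1))
v,u=np.mgrid[0:400,0:640];m=(u>230)&(u<330)&(v>110)&(v<230)&(P[...,2]>.09)&(P[...,2]<.3)
q=P[m];i=q[:,2].argmax();print('top of handle',w2j(q[i]),q[i,2])
d=env.get_image('scene');save('s10.png',cv2.resize(d['image'][140:260,300:420],(600,600),interpolation=cv2.INTER_CUBIC))
E
```

```text
t 11.55 pos [0.4769 0.3805 0.2624] jig [ 16.8 252.2] F [ 0.9 -0.4 -0. ] shift [ 0.049  0.067 -0.009] turn [ 0.002 -0.001  0.003] mm 21.0
[226.9, 319.8] 0.61 ((258.7962951660156, 248.28900146484375), (87.6628189086914, 89.1458740234375), 26.950727462768555) [-232.  196.]
[287.9, 194.5] 0.55 ((528.5392456054688, 120.68222045898438), (92.71461486816406, 91.12112426757812), 18.856182098388672) [-16.7 -10.6]
top of handle [26.45598387  2.33589974] 0.16489705304696123
```

View pics/top10.png

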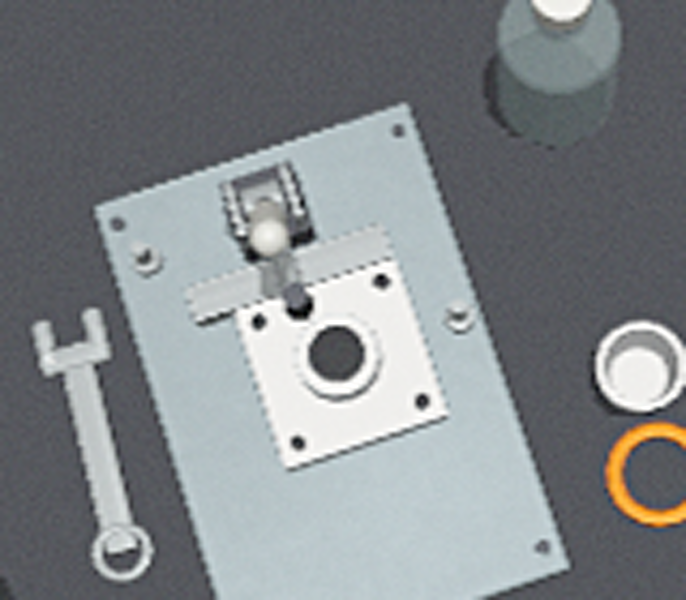

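View pics/s10.png

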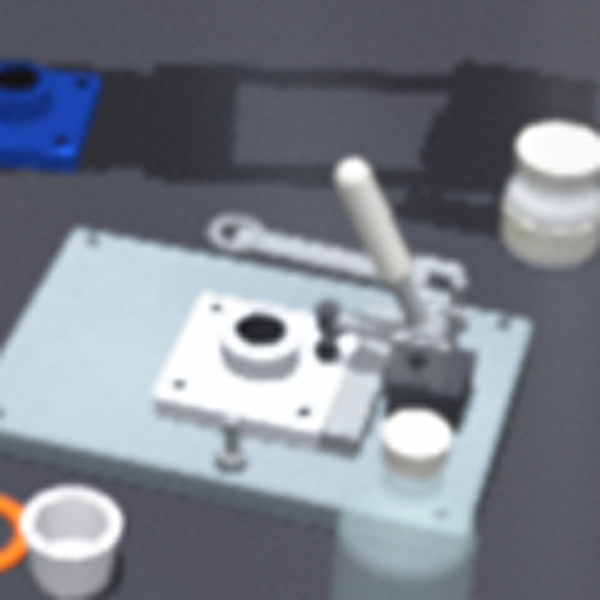

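The clamp is shut: handle end at jig x ≈ 26 and height 165 mm, where about 24 is expected for 0.85 rad. The foot sits on the flange rim at top-crop (298,300). The flange is flush with the bar, and the bolts, bottle, crucible, ring and wrench haven't moved.

```bash
python3 - <<'E'
from h import *
print(env.job_done(),env.get_state()['t'])
E
```

```text
the job is handed in; nothing more can be done
the job is handed in; nothing more can be done
```

The job is handed in at about 12 s on the robot's clock. I pushed the aluminium flange along the jig with two spread fingertips until it met the stop bar. Then I backed off and pushed the clamp handle past upright with the shut fingertips, and it snapped over by itself.

**Last checks:**
- **Flange position:** it is flush with the stop bar in both camera views. Its yaw was within 0.1° of the jig's before clamping and about 0.4° after; I put the change down to the foot hiding part of the edge.
- **Home reading:** the flange origin measured x ≈ -15 to -16.7 mm, against -15 for home. The last reading was the far one, and the calibration is only good to about 2 mm. The measured bar and flange edges leave no room for a gap.
- **Sideways offset:** the flange sits about 11 mm off the jig's centre line towards -y. I did not correct this, and the foot still lands on its rim.
- **Clamp:** the handle end is at jig x ≈ 26 mm and 165 mm high, which matches about 0.85 rad. That is the shut position on a seated flange.
- **Forces:** the highest wrist force I read was about 22 N, when the flange met the stop. The robot was touching nothing at hand-in.
- **Other things:** the bolts, bottle, crucible, ring, wrench and jar look undisturbed in the pictures; I did not re-measure them.

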